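# Tip two parts crates, push the stamped one to the dispatch line

## Task

One of the two blue parts crates has a round orange stamp under its floor. With your fingertips, tip first the left crate and then the right one over its back edge against the metal stop bar, raising its front by about 50 degrees so that you see underneath, and let each come down flat again without toppling it or lifting it off the table. Then push the stamped crate towards you until its front edge stands on the yellow dispatch line, square to it, and leave the other crate by the bar and the small things around undisturbed.

Things in the scene. Friction and masses are not known exactly. Their poses are not given: they have to be found in the camera images.
- crate_stamped: open blue plastic crate with a round orange stamp (136 mm, white bar in it) under its floor; else like the other; left (+y) or right. 160 mm deep (x) x 170 wide (y); front and sides 50 high, back wall 115 high, all 5 mm thick, inner floor 8 mm up, empty, about 0.45 kg. Origin: centre of underside; x points to its back, z up. Tipped less than about 60 degrees, it falls back flat when let go
- crate_plain: the other blue crate, same size, mass and axes, nothing under its floor. Either crate, pushed outwards (away from the robot) from inside, near the top of its back wall, first slides back to the stop bar, then tips over its back lower edge
- crate_stamped_front (a point): middle of the lower front edge of the stamped crate (80 mm to its -x from its origin, at table level)
- crate_stamped_back (a point): middle of the lower back edge of the stamped crate (80 mm to its +x)
- crate_plain_back (a point): middle of the lower back edge of the unstamped crate (80 mm to its +x)
- stop_bar: low aluminium bar fixed on the table behind both crates, 16 mm deep x 460 mm long (its y) x 8 mm high. Origin: at table level, middle of its front face (towards the crates); x points away from the robot, y along the bar to the left. The crates start 3 to 32 mm in front of it, about 130 mm left and right of its origin
- dispatch_line: yellow tape line on the table, in front of both crates and parallel to the bar, 40 mm wide (its x) x 460 mm long (its y), flat. Origin: its centre
- spacer_post: white plastic post, 17 mm across, 60 mm high, standing between the crates; origin: centre of its foot. Leave alone
- rubber_foot: dark rubber foot, 29 mm across, 16 mm high, lying between the crates; origin: centre of its underside. Leave alone
- star_knob: black star knob with a bolt pointing up, 40 mm across, 46 mm high, on the table at the right; origin: centre of its underside. Leave alone
- screwdriver: red and black screwdriver, 187 mm long, lying on the table at the left; origin: under its middle. Leave alone

How it is judged:
By the outcome, as a careful person would: the job done as asked, in the order asked, and still so for the second after the job is handed in, with the robot touching nothing.
It also fails if it takes over 72 s, if anything falls off the work surface, if the arm or the gripper's body presses on something with over 40 N, if the wrist force passes 120 N, or if a joint passes its speed limit or range.

## Robot

A 7-joint arm with a two-finger parallel gripper is mounted at the origin on a cart in front of the work surface, level with it; the furniture and walls round the work are solid. World frame = base frame: x ahead of the robot, y to its left, z up, the work surface at z = 0. Lengths are in m, angles in rad, forces in N, time in s.
With the tool pointing down it reaches from about 0.425 to 1.025 m from the base axis. Payload 9.4 kg.
Tool frame: the origin (TCP) lies midway between the tips of the shut fingers; the grasp point (between the pads) lies 19 mm behind it; z points along the fingers, y is the line along which they close (so a half turn about z gives the same grasp; the last joint's range is limited). The gripper opens to 93 mm and grips with 3 to 60 N. Pads are 15 mm wide; open, the fingers measure 128 mm over their backs; the gripper's body (75 mm by 188 mm) begins 65 mm behind the grasp point.
Start: joints at [-1.276, 0.599, -0.003, 1.599, 0.002, 0.943, -0.08], TCP at [0.263, 0.675, 0.219] pointing down, gripper open.
Joint ranges: [-2.57, 2.57], [-0.35, 1.97], [-1.29, 1.29], [0.11, 2.56], [-1.05, 4.19], [0.11, 1.86], [-2.63, 2.63]. Speed limits (rad/s): [2.22, 2.22, 3.01, 3.01, 3.14, 3.14, 3.14].

## Interface

Orientations are given as [roll, pitch, yaw] about the fixed x, y, z axes, in that order (R = Rz(yaw) Ry(pitch) Rx(roll)).
In Python, from workcell import readout, imaging, finish_job gives the robot as it stands.
- The arm moves only by the tool move_arm, never from a script. Its argument "increments" is a list of rows, each a list of 6 numbers: the shift along the world's x, y, z each as a share of 1 m, from -1 to 1, then the turn, a rotation vector about the world's x, y, z each as a share of pi/2 rad, from -1 to 1. In form: [[tx, ty, tz, wx, wy, wz], ...]. A call has 1 to 8 rows; each row is the pose to reach, as a shift and turn from the pose commanded when the call began; what a row does not reach only later rows make up. A row lasts 1/8 s, in which the tool goes at most 62.5 mm and 10.7 degrees, less where a joint would pass 70% of its speed; a pose out of reach is approached as far as the arm can. A call with a number of a shift or a turn outside -1 to 1 is refused whole. A call with a gripper value outside its range is refused whole. "fingers" is the opening in per cent of the stroke, from 0 (shut) to 100 (fully open), set as the call begins (left out, the last holds). The fingers move at their own pace and stop on an object; the grip force is fixed at half the most. Time passes only in rows, so rows that repeat a pose let the fingers close. It gives the time, the measured TCP pose, the force, the opening and the grip force at its end, in the units of the state.
- readout.observe(): the state, without advancing time (a new reading comes with each control period).
- imaging.read_camera(name): name is "scene" or "top"; returns a dict with "image" (400x640x3 uint8, red, green, blue), "z_map" (400x640 float32, m along the optical axis (not along the pixel's ray), 0 where there is no reading), "fx", "fy", "cx", "cy" (pixels), "k1" (the pictures are not rectified: a ray, as slopes to the right and down, at radius r is drawn at 1 + k1 r^2 times it, then the intrinsics apply), "view" (4x4, takes a point from world to camera coordinates). Camera axes: x right, y down, z forward; pixel columns grow to the right and rows downward; lengths in m; the calibration is good to about 2 mm. A picture is of the moment at which its call begins.
- finish_job(): hands the job in; it is judged then, once.
Trained networks look in a picture, given as the dict that the camera call returned (one of the last four; its "shot" number tells which), for a name from the list of things; names that differ only in an ending like _2 or _b are one class to them, and where a whole thing is asked for, a point or a joint stands for the part that bears it (a point fixed in the world has none). Each returns a list of dicts, best first, with "score" (0 to 1); they miss things now and then, are a little off and sometimes report something else, mostly with a low value. They report only what shows in the picture. A call takes as long as a camera call.
- imaging.look_for(label, picture): "uv" ([column, row] in pixels, amid what is visible of it).
- imaging.cut_out(label, picture): "pixels" (400x640 bool, what is visible of it) and "uv" ([column, row] in pixels, amid what is visible of it).
The state is a dict: "time": time; "q": joint angles; "qvel": joint speeds; "joint_efforts": joint torques, N m; "ee_pos": TCP position; "tcp_rot": TCP orientation; "ft_force": force on the tool from outside, world axes, zero at the start; "torque": the same for the moment, N m; "opening": finger opening in m; "grip_force": force on a finger pad.
Only numpy, scipy, OpenCV 4.12 (cv2) and the standard library are available. Lean on these libraries where they do the work, as an engineer would, in place of code of your own. Each camera call takes 0.05 s, during which the arm holds its last target. There are 200 camera calls.

## Working session

There is one attempt and no reset: what is moved stays moved. The work goes in short steps, Python scripts to look and compute and a tool call to move; the robot and the scene stay as the last step left them, time stands still between calls to the robot, and variables do not carry over. Pictures are saved under pics/ and viewed, at most 10 in all, crops included, and the job is handed in when it is done.

Besides the shell and the picture viewer there is one more tool, called after "Request:" as name(argument=value, ...), one argument or row to a line, values as JSON. move_arm: Moves the arm, as the interface text tells. Its arguments: {"type":"object","properties":{"increments":{"type":"array"},"fingers":{"type":"number"}},"required":["increments"]}

```bash
mkdir -p pics
cat > h.py <<'E'
import numpy as np, cv2
from workcell import readout, imaging, finish_job
np.set_printoptions(precision=4,suppress=True)
def world(p,mask):
    v,u=np.nonzero(mask&(p["z_map"]>0)); z=p["z_map"][v,u]
    x=(u-p["cx"])/p["fx"]; y=(v-p["cy"])/p["fy"]
    a,b=x.copy(),y.copy()
    for _ in range(10):
        s=1+p["k1"]*(a*a+b*b); a,b=x/s,y/s
    c=np.stack([a*z,b*z,z],1); T=np.linalg.inv(p["view"])
    return c@T[:3,:3].T+T[:3,3]
def save(p,n): cv2.imwrite("pics/"+n,p["image"][:,:,::-1])
E
python3 - <<'E'
from h import *
for c in ["top","scene"]:
    p=imaging.read_camera(c); save(p,c+"0.png")
    T=np.linalg.inv(p["view"]); print(c,"cam at",T[:3,3],"fwd",T[:3,2])
    for n in ["crate_stamped","crate_plain","stop_bar","dispatch_line","spacer_post","rubber_foot","star_knob","screwdriver"]:
        for d in imaging.cut_out(n,p)[:3]:
            w=world(p,d["pixels"])
            if len(w): print(n,round(d["score"],2),d["uv"],len(w),np.median(w,0),np.percentile(w,2,axis=0),np.percentile(w,98,axis=0))
s=readout.observe(); print(s)
E
```

```text
top cam at [0.3465 0.0189 1.2462] fwd [ 0.0998  0.0215 -0.9948]
crate_stamped 0.7 [368.3, 184.2] 2947 [ 0.5267 -0.0967  0.0101] [ 0.4369 -0.1772  0.0037] [ 0.601  -0.0099  0.1151]
crate_plain 0.76 [286.9, 172.3] 3002 [0.56   0.1666 0.0103] [0.4683 0.0762 0.0039] [0.6333 0.2492 0.114 ]
stop_bar 0.58 [309.4, 147.2] 325 [0.6447 0.0906 0.0093] [ 0.5975 -0.2063  0.0034] [0.672  0.229  0.1162]
dispatch_line 0.74 [323.4, 221.9] 1610 [0.3968 0.0482 0.0014] [ 0.3535 -0.1673 -0.0037] [0.4414 0.2598 0.0063]
dispatch_line 0.66 [365.4, 185.5] 3030 [ 0.5267 -0.0962  0.01  ] [ 0.4352 -0.1793  0.0025] [ 0.601  -0.0109  0.1148]
star_knob 0.55 [438.5, 205.9] 115 [ 0.4477 -0.3237  0.0158] [ 0.4318 -0.3469 -0.0003] [ 0.464  -0.309   0.0438]
screwdriver 0.62 [324.2, 224.7] 1798 [0.3966 0.0466 0.0014] [ 0.3531 -0.1706 -0.0037] [0.4413 0.2599 0.0064]
screwdriver 0.58 [214.5, 273.9] 214 [0.2433 0.3925 0.0242] [0.2021 0.3826 0.0122] [0.2875 0.4073 0.031 ]
scene cam at [-0.1018 -0.7302  0.9632] fwd [ 0.4207  0.5671 -0.7081]
crate_stamped 0.71 [382.5, 206.1] 5174 [ 0.5397 -0.0945  0.0204] [ 0.4285 -0.1879  0.0
[... 701 characters left out ...]
 161.6] 241 [0.2388 0.3873 0.0189] [0.1971 0.3796 0.0045] [0.2926 0.4009 0.0267]
screwdriver 0.51 [421.3, 290.2] 166 [ 0.4454 -0.3327  0.016 ] [ 0.4351 -0.3474  0.0102] [ 0.4638 -0.3148  0.0418]
{'time': 0.9, 'q': array([-1.2757,  0.5993, -0.0025,  1.5994,  0.0018,  0.9429, -0.0798]), 'qvel': array([ 0.    ,  0.0001,  0.0004, -0.0003,  0.    , -0.0006,  0.0004]), 'joint_efforts': array([ -0.0003, -76.4804,   1.4962, -25.2715,  -0.0523,   0.0103,
         0.    ]), 'ee_pos': array([0.2634, 0.6755, 0.2186]), 'tcp_rot': array([3.1415, 0.0001, 2.7698]), 'ft_force': array([ 0.5592, -0.1006, -0.2351]), 'torque': array([-0.0598, -0.0009, -0.0209]), 'grip_force': 0.0, 'opening': 0.09334260871272182}
```

View pics/scene0.png

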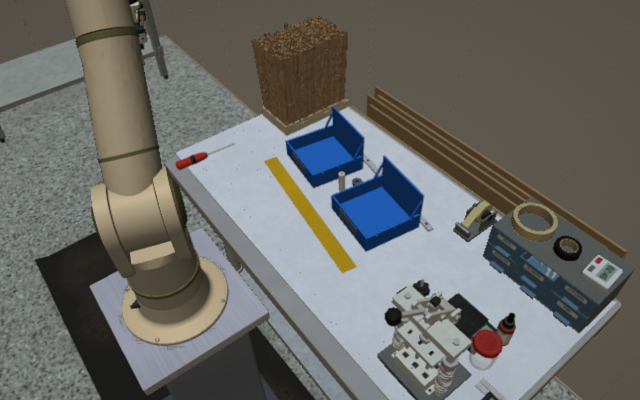

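View pics/top0.png

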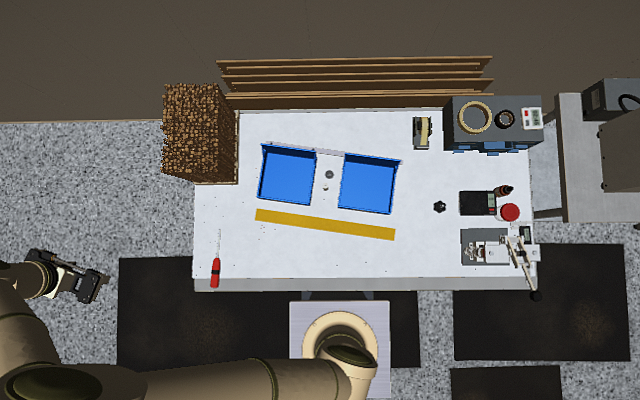

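Run:
```python
from h import *
p=imaging.read_camera("top"); q=imaging.read_camera("scene")
# line edges: yellow pixels, table level
for c in (p,q):
    hsv=cv2.cvtColor(c["image"],cv2.COLOR_RGB2HSV)
    m=cv2.inRange(hsv,(20,110,90),(35,255,255))>0
    w=world(c,m); w=w[(w[:,2]<.02)&(abs(w[:,0]-.4)<.06)]
    (r,_,ang)=cv2.minAreaRect(w[:,:2].astype(np.float32)*1000),0,0
    print("line",len(w),r)
    for n in ["crate_stamped","crate_plain"]:
        d=imaging.cut_out(n,c)[0]; w=world(c,d["pixels"])
        b=w[(w[:,2]>.085)]; 
        print(n,"backwall",len(b),np.median(b,0),np.polyfit(b[:,1],b[:,0],1), b[:,1].min(),b[:,1].max(), "all",cv2.minAreaRect(w[:,:2].astype(np.float32)*1000))
```

```text
line 1690 ((397.1363220214844, 45.92254638671875), (457.04315185546875, 39.687191009521484), 81.0616455078125)
crate_stamped backwall 214 [ 0.5923 -0.1021  0.1093] [0.1498 0.6075] -0.1840017861807459 -0.021288206420858328 all ((531.8153076171875, -92.6552963256836), (172.56861877441406, 191.71029663085938), 81.15385437011719)
crate_plain backwall 208 [0.6243 0.152  0.1099] [0.152  0.6012] 0.06759361868005923 0.23596220015504402 all ((561.0039672851562, 166.27359008789062), (182.61865234375, 185.1253662109375), 81.6982421875)
line 1809 ((396.0501708984375, 43.45372009277344), (460.8977355957031, 40.573177337646484), 80.99774169921875)
crate_stamped backwall 480 [ 0.5895 -0.1127  0.1021] [0.1451 0.6062] -0.1906847043532356 -0.020116295113200122 all ((550.0118408203125, -69.13497161865234), (255.1922607421875, 246.8675537109375), 0.3994622230529785)
crate_plain backwall 332 [0.6221 0.144  0.1028] [0.1536 0.5999] 0.06486412229618443 0.23396677316035086 all ((595.7017822265625, 208.52813720703125), (285.42437744140625, 245.98377990722656), 81.37837982177734)
```

The scene picture shows two empty crates (at about 328,148 and 378,205) with the bar behind them, the yellow line in front, and the post and foot between them. The planks lie behind the bar and the wood stack is at the left rear. I'll measure everything in the line frame.

```bash
cat >> h.py <<'E'
A=np.radians(-9.0); L0=np.array([0.3965,0.0447])
def loc(w):
    R=np.array([[np.cos(A),-np.sin(A)],[np.sin(A),np.cos(A)]])
    o=w.copy(); o[:,:2]=(w[:,:2]-L0)@R; return o
def allpts(c): return world(c,np.ones(c["z_map"].shape,bool))
E
python3 - <<'E'
from h import *
from scipy.stats import binned_statistic as bs
for cam in ("top","scene"):
    p=imaging.read_camera(cam)
    for n in ["crate_stamped","crate_plain"]:
        d=imaging.cut_out(n,p)[0]; w=loc(world(p,d["pixels"]))
        s=w[(w[:,2]>.03)&(w[:,2]<.10)&(w[:,0]>.15)]
        t=w[(w[:,2]>.106)]
        print(cam,n,d["score"],"inner back x'",np.median(s[:,0]),"slope",np.polyfit(s[:,1],s[:,0],1)[0],"y",s[:,1].min(),s[:,1].max(),"top x",np.percentile(t[:,0],[5,50,95]),"y",np.percentile(t[:,1],[1,99]))
        f=w[(w[:,2]>.04)&(w[:,2]<.056)&(w[:,0]<.13)]; print("  rim front x",np.percentile(f[:,0],[2,10]),"y",np.percentile(f[:,1],[1,99]))
    d=imaging.cut_out("stop_bar",p)
    if d:
        w=loc(world(p,d[0]["pixels"])); w=w[(w[:,2]<.014)&(w[:,2]>.004)]; print("bar",len(w),np.percentile(w,[3,50,97],axis=0).tolist())
    w=allpts(p)
    for x in np.arange(.65,1.0,.05):
        for y in (-.2,-.05,.1,.2,.3,.4): 
            m=(abs(w[:,0]-x)<.025)&(abs(w[:,1]-y)<.05)
            print("%.2f"%(w[m,2].max() if m.any() else -1),end=" ")
        print(" x=%.2f"%x)
    m=(w[:,1]>.3)&(w[:,1]<.7)&(w[:,2]>.1)&(w[:,0]>.45); print("stack",np.percentile(w[m],[1,99],axis=0))
E
```

```text
top crate_stamped 0.95 inner back x' 0.21533038907132096 slope 0.04590053096864974 y -0.1991302613789881 -0.03227842009910778 top x [0.2147 0.2165 0.2195] y [-0.1924 -0.0382]
  rim front x [0.0599 0.0609] y [-0.1976 -0.0334]
top crate_plain 0.56 inner back x' 0.20704705749930888 slope -0.01039058688335228 y 0.05482350978151189 0.22700975959360134 top x [0.2068 0.2083 0.2117] y [0.0586 0.2238]
  rim front x [0.0519 0.0526] y [0.0556 0.2252]
bar 187 [[0.23171301025587346, -0.21810732760537863, 0.005001539319872923], [0.23993688987222977, 0.023394019207359496, 0.008909407071723052], [0.24620512091355584, 0.220753186579964, 0.013127285989417436]]
0.02 0.01 0.12 0.12 0.27 0.28  x=0.65
0.06 0.01 0.01 0.01 0.28 0.28  x=0.70
0.05 0.01 0.01 0.01 0.28 0.28  x=0.75
0.00 0.00 0.00 0.00 0.03 -0.01  x=0.80
-0.07 -0.07 -0.07 -0.07 -0.07 -0.07  x=0.85
-0.07 -0.07 -0.07 -0.07 -0.07 -0.07  x=0.90
-0.05 -0.05 -0.05 -0.05 -0.05 -0.05  x=0.95
stack [[0.5273 0.3103 0.1036]
 [1.0185 0.6906 0.2753]]
scene crate_stamped 0.82 inner back x' 0.21447207343100078 slope -0.00191839675124279 y -0.20653368381704468 
[... 189 characters left out ...]
84452431467943 y 0.05020996383845366 0.22741811510939364 top x [0.2053 0.2075 0.2115] y [0.0541 0.2121]
  rim front x [0.0504 0.0516] y [0.0514 0.2254]
bar 160 [[0.2302265864263218, -0.22421558451430268, 0.004712058537386813], [0.23733699105336992, 0.03306458882356444, 0.007793104402998741], [0.2448239338848519, 0.09001764954351768, 0.011345281701716978]]
0.01 -1.00 0.09 0.12 0.27 0.28  x=0.65
0.05 0.01 0.00 0.00 0.28 0.28  x=0.70
0.05 0.01 0.01 0.00 0.27 0.28  x=0.75
-0.00 0.00 -0.00 0.00 0.02 -1.00  x=0.80
-0.07 -0.07 -0.07 -0.07 -0.07 -0.07  x=0.85
-0.06 -0.06 -0.06 -0.06 -0.06 -0.06  x=0.90
-0.05 -0.06 -0.06 -0.05 -0.06 -0.06  x=0.95
stack [[0.5239 0.3068 0.1023]
 [1.0185 0.6696 0.2773]]
```

Request:
move_arm(
  increments=[
    [0,0,0.03,0,0,0.03],
    [0.03,-0.05,0.06,0,0,0.08],
    [0.06,-0.11,0.09,0,0,0.14],
    [0.085,-0.17,0.11,0,0,0.14],
    [0.1,-0.23,0.12,0,0,0.14],
    [0.11,-0.29,0.12,0,0,0.14],
    [0.12,-0.35,0.12,0,0,0.14],
    [0.13,-0.4,0.12,0,0,0.14],
  ],
  fingers=60,
)

```text
time: 2.6
ee_pos: [0.3928, 0.2773, 0.339]
tcp_rot: [3.141, 0.001, 2.99]
ft_force: [2.2, -0.2, 0.4]
opening: 0.0559
grip_force: 0.0
```

Request:
move_arm(
  increments=[
    [0.045,-0.03,-0.01,0,0,0],
    [0.095,-0.06,-0.03,0,0,0],
    [0.145,-0.09,-0.06,0,0,0],
    [0.18,-0.112,-0.1,0,0,0],
    [0.193,-0.121,-0.15,0,0,0],
    [0.193,-0.121,-0.2,0,0,0],
    [0.193,-0.121,-0.23,0,0,0],
    [0.193,-0.121,-0.239,0,0,0],
  ],
)

```text
time: 3.6
ee_pos: [0.5848, 0.158, 0.0979]
tcp_rot: [-3.14, -0.003, 2.99]
ft_force: [0.4, -0.2, 0.7]
opening: 0.056
grip_force: 0.0
```

Request:
move_arm(
  increments=[
    [0.018,-0.003,0,0,0,0],
    [0.027,-0.004,0,0,0,0],
    [0.034,-0.0055,0,0,0,0],
    [0.041,-0.0065,0,0,0,0],
    [0.048,-0.0075,0,0,0,0],
    [0.054,-0.0085,0,0,0,0],
    [0.06,-0.0095,-0.001,0,0,0],
    [0.066,-0.0105,-0.001,0,0,0],
  ],
)

```text
time: 4.6
ee_pos: [0.6519, 0.1478, 0.0984]
tcp_rot: [-3.141, -0.0, 2.99]
ft_force: [-3.5, 1.5, 2.4]
opening: 0.0559
grip_force: 1.9
```

```bash
cat >> h.py <<'E'
def tip(side,name=None):
    """tilt (deg) and yaw of floor from top and scene camera for crate side +1 left / -1 right"""
    yc=.14 if side>0 else -.117
    for cam in ("top","scene"):
        p=imaging.read_camera(cam)
        if name: save(p,name+cam+".png")
        hsv=cv2.cvtColor(p["image"],cv2.COLOR_RGB2HSV)
        blue=cv2.inRange(hsv,(100,120,40),(130,255,255))>0
        w=loc(world(p,blue)); w=w[(abs(w[:,1]-yc)<.065)&(w[:,0]>-.05)&(w[:,0]<.36)]
        # dominant plane (floor) by RANSAC
        rng=np.random.default_rng(0); best=None
        for _ in range(300):
            a=w[rng.choice(len(w),3,replace=False)]; n=np.cross(a[1]-a[0],a[2]-a[0]); l=np.linalg.norm(n)
            if l<1e-5: continue
            m=abs((w-a[0])@(n/l))<.004
            if best is None or m.sum()>best.sum(): best=m
        q=w[best]; n=np.linalg.svd(q-q.mean(0))[2][2]; n*=np.sign(n[2])
        orange=cv2.inRange(hsv,(5,150,120),(18,255,255))>0
        o=loc(world(p,orange)); k=(abs(o[:,1]-yc)<.12)&(o[:,0]>0)&(o[:,0]<.36) if len(o) else np.zeros(0)
        zt=w[w[:,0]>.1]
        print(cam,len(w),best.sum(),"normal",n,"plane tilt",np.degrees(np.arctan2(n[0],n[2])),"x range",np.percentile(w[:,0],[1,99]),"zmax",np.percentile(w[:,2],99),"orange",int(k.sum()))
E
python3 -c "
from h import *
tip(1); s=readout.observe(); print(s['ee_pos'],loc(s['ee_pos'][None]),s['ft_force'],s['time'])"
```

```text
top 308 213 normal [ 0.2316 -0.045   0.9718] plane tilt 13.406071366520752 x range [0.1283 0.2379] zmax 0.08747548898551608 orange 0
scene 1708 742 normal [-0.9731 -0.0107  0.2302] plane tilt -76.68872787427952 x range [0.0732 0.2499] zmax 0.10989168967606786 orange 0
[0.6524 0.1475 0.0985] [[0.2367 0.1416 0.0985]] [-3.913   0.1015  2.9216] 4.7
```

Request:
move_arm(
  increments=[
    [0.004,-0.0006,-0.001,0,0,0],
    [0.0075,-0.0012,-0.002,0,0,0],
    [0.011,-0.0017,-0.003,0,0,0],
    [0.0145,-0.0023,-0.0045,0,0,0],
    [0.018,-0.0028,-0.006,0,0,0],
    [0.0215,-0.0034,-0.0075,0,0,0],
    [0.0245,-0.0039,-0.0092,0,0,0],
    [0.0272,-0.0043,-0.011,0,0,0],
  ],
)

```text
time: 5.7
ee_pos: [0.6793, 0.1435, 0.0875]
tcp_rot: [3.141, 0.001, 2.99]
ft_force: [-2.2, 0.5, 4.8]
opening: 0.0555
grip_force: 1.9
```

```bash
python3 -c "
from h import *
tip(1); s=readout.observe(); print(s['ee_pos'],loc(s['ee_pos'][None]),s['ft_force'],s['time'])"
```

```text
top 239 143 normal [-0.8441  0.0399  0.5347] plane tilt -57.64961421817374 x range [0.1713 0.2647] zmax 0.14256094937534008 orange 0
scene 1436 804 normal [-0.8533 -0.0024  0.5215] plane tilt -58.5701450950606 x range [0.0907 0.2807] zmax 0.12605182801614084 orange 0
[0.6792 0.1435 0.0874] [[0.2637 0.1418 0.0874]] [-1.166  -0.6663  4.1106] 5.8
```

Request:
move_arm(
  increments=[
    [0.003,-0.0005,-0.0017,0,0,0],
    [0.0058,-0.0009,-0.0036,0,0,0],
    [0.0085,-0.0013,-0.006,0,0,0],
    [0.0112,-0.0018,-0.0083,0,0,0],
    [0.0138,-0.0022,-0.011,0,0,0],
    [0.016,-0.0025,-0.0135,0,0,0],
    [0.0187,-0.003,-0.017,0,0,0],
    [0.0212,-0.0033,-0.0204,0,0,0],
  ],
)

```text
time: 6.8
ee_pos: [0.7004, 0.1402, 0.067]
tcp_rot: [3.142, 0.0, 2.99]
ft_force: [-1.9, 0.2, 3.9]
opening: 0.0556
grip_force: 1.4
```

```bash
python3 -c "
from h import *
tip(1,'tipL_'); s=readout.observe(); print(s['ee_pos'],loc(s['ee_pos'][None]),s['ft_force'],s['time'])
p=imaging.read_camera('scene')
for n in ('crate_stamped','crate_plain'): print(n,[(d['score'],d['uv']) for d in imaging.look_for(n,p)])
cv2.imwrite('pics/tipLz.png',cv2.resize(p['image'][60:260,240:460,::-1],None,fx=3,fy=3))
"
```

```text
top 191 165 normal [-0.649   0.0211  0.7605] plane tilt -40.476265286239034 x range [0.2103 0.295 ] zmax 0.1644347665485918 orange 1
scene 1122 619 normal [-0.6247 -0.0009  0.7809] plane tilt -38.66016162724011 x range [0.1209 0.3047] zmax 0.1559130003504943 orange 0
[0.7003 0.1401 0.0667] [[0.2851 0.1418 0.0667]] [-1.041   0.0237  2.9788] 6.9
crate_stamped [(0.6, [382.2, 206.7])]
crate_plain [(0.8, [353.1, 132.1])]
```

View pics/tipLz.png

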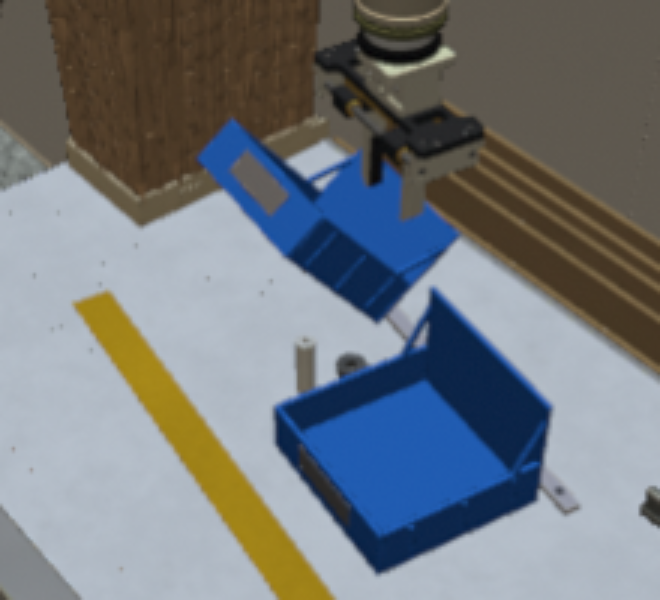

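The scene picture shows the left crate tipped about 50° (front wall at 240,180 in the crop), but its underside is still edge-on. By geometry the scene camera only looks underneath from about 59°. I'll go up a little further, slowly, watching the force.

Request:
move_arm(
  increments=[
    [0.001,-0.0002,-0.0015,0,0,0],
    [0.0019,-0.0003,-0.003,0,0,0],
    [0.0027,-0.0004,-0.0046,0,0,0],
    [0.0034,-0.0006,-0.0062,0,0,0],
    [0.004,-0.0007,-0.0078,0,0,0],
    [0.0046,-0.0008,-0.0094,0,0,0],
    [0.0051,-0.0009,-0.011,0,0,0],
    [0.0055,-0.0009,-0.0124,0,0,0],
  ],
)

```text
time: 8.05
ee_pos: [0.7058, 0.1393, 0.0548]
tcp_rot: [3.142, 0.0, 2.99]
ft_force: [0.1, -0.7, 2.7]
opening: 0.0557
grip_force: 1.2
```

```bash
python3 -c "
from h import *
tip(1); s=readout.observe(); print(s['ee_pos'],loc(s['ee_pos'][None]),s['ft_force'],s['time'])
p=imaging.read_camera('scene')
for n in ('crate_stamped','crate_plain'): print(n,[(d['score'],d['uv']) for d in imaging.look_for(n,p)])
cv2.imwrite('pics/tipLz2.png',cv2.resize(p['image'][80:180,290:410,::-1],None,fx=5,fy=5,interpolation=0))
"
```

```text
top 176 147 normal [-0.4937  0.0298  0.8691] plane tilt -29.598130953212475 x range [0.2169 0.2928] zmax 0.15522823471488795 orange 0
scene 937 463 normal [-0.5121 -0.0059  0.8589] plane tilt -30.80616662803034 x range [0.1372 0.311 ] zmax 0.16288245206125476 orange 0
[0.7057 0.1393 0.0547] [[0.2906 0.1418 0.0547]] [-0.4385  0.2102  2.6359] 8.15
crate_stamped [(0.71, [382.8, 206.5])]
crate_plain [(0.61, [356.9, 131.8])]
```

View pics/tipLz2.png

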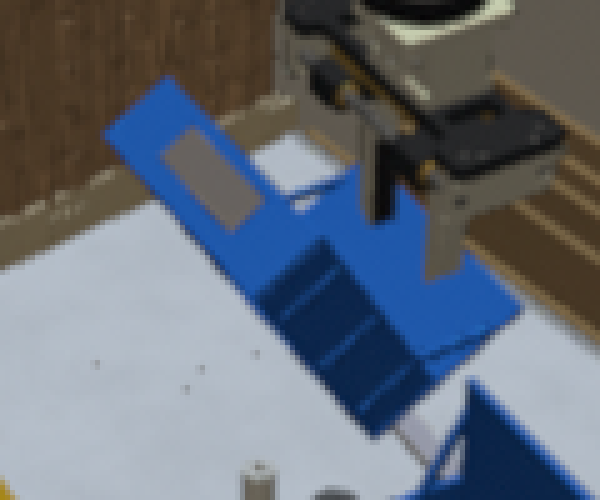

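Request:
move_arm(
  increments=[
    [0.0003,0,-0.001,0,0,0],
    [0.0006,-0.0001,-0.002,0,0,0],
    [0.0008,-0.0001,-0.003,0,0,0],
    [0.001,-0.0002,-0.004,0,0,0],
  ],
)

```text
time: 8.8
ee_pos: [0.7066, 0.1392, 0.0507]
tcp_rot: [3.142, 0.0, 2.99]
ft_force: [0.5, 0.4, 2.7]
opening: 0.0559
grip_force: 1.1
```

```bash
python3 -c "
from h import *
tip(1); s=readout.observe(); print(s['ee_pos'],loc(s['ee_pos'][None]),s['ft_force'],s['time'])
p=imaging.read_camera('scene')
for n in ('crate_stamped','crate_plain'): print(n,[(d['score'],d['uv']) for d in imaging.look_for(n,p)])
im=p['image'].astype(int)
sub=im[90:175,300:380]; m=(sub[...,0]>sub[...,2]+40)&(sub[...,0]>90)
print(m.sum(), [(300+u,90+v,sub[v,u].tolist()) for v,u in zip(*np.nonzero(m)) if v>25][:30])
for r in (125,132,139,146,153): print(r,[c.tolist() for c in im[r,:][310+int((r-107)*1.0)-2:][:12]])
"
```

```text
top 165 138 normal [-0.4689  0.1135  0.8759] plane tilt -28.160572462473308 x range [0.2236 0.3012] zmax 0.1522715341391302 orange 0
scene 966 435 normal [-0.4728  0.0057  0.8811] plane tilt -28.217430861436544 x range [0.1419 0.3121] zmax 0.16433397585617993 orange 0
[0.7066 0.1392 0.0507] [[0.2915 0.1418 0.0507]] [ 0.1562 -0.5221  2.7353] 8.9
crate_stamped [(0.87, [383.4, 203.6])]
crate_plain [(0.55, [355.8, 129.1])]
16 []
125 [[136, 145, 157], [77, 89, 108], [25, 41, 69], [9, 37, 78], [21, 65, 129], [31, 88, 170], [32, 90, 174], [30, 89, 172], [31, 89, 172], [30, 88, 172], [32, 86, 168], [35, 82, 155]]
132 [[25, 40, 68], [6, 24, 52], [8, 27, 54], [14, 46, 93], [25, 75, 146], [32, 91, 175], [32, 90, 173], [32, 90, 172], [32, 89, 171], [30, 88, 171], [32, 89, 172], [31, 88, 172]]
139 [[12, 45, 92], [8, 24, 49], [5, 25, 51], [13, 35, 69], [10, 37, 74], [10, 37, 74], [13, 38, 75], [12, 37, 74], [12, 38, 76], [16, 47, 92], [21, 59, 115], [22, 60, 116]]
146 [[4, 26, 56], [10, 32, 64], [12, 38, 75], [10, 36, 74], [14, 39, 75], [14, 38, 75], [10, 37, 75], [10, 37, 75], [12, 37, 75], [12, 37, 75], [13, 37, 74], [13, 37, 74]]
153 [[13, 36, 70], [12, 35, 69], [10, 36, 73], [13, 38, 73], [13, 38, 74], [12, 38, 74], [15, 38, 75], [13, 38, 74], [11, 37, 73], [12, 37, 74], [12, 37, 74], [10, 37, 74]]
```

Request:
move_arm(
  increments=[
    [-0.001,0.0002,0.004,0,0,0],
    [-0.0027,0.0004,0.0093,0,0,0],
    [-0.0048,0.0008,0.0136,0,0,0],
    [-0.007,0.0011,0.0174,0,0,0],
    [-0.0107,0.0017,0.0223,0,0,0],
    [-0.0148,0.0023,0.027,0,0,0],
    [-0.0194,0.0031,0.0313,0,0,0],
    [-0.0243,0.0038,0.035,0,0,0],
  ],
)

```text
time: 10.05
ee_pos: [0.6817, 0.1431, 0.0861]
tcp_rot: [-3.142, -0.0, 2.99]
ft_force: [-4.0, 1.8, 0.1]
opening: 0.0557
grip_force: 1.2
```

Request:
move_arm(
  increments=[
    [-0.0052,0.0008,0.0034,0,0,0],
    [-0.0107,0.0017,0.0063,0,0,0],
    [-0.0165,0.0026,0.0088,0,0,0],
    [-0.0225,0.0035,0.0107,0,0,0],
    [-0.0287,0.0045,0.0123,0,0,0],
    [-0.0348,0.0055,0.0135,0,0,0],
    [-0.0411,0.0065,0.0142,0,0,0],
    [-0.0475,0.0075,0.0143,0,0,0],
  ],
)

```text
time: 11.05
ee_pos: [0.634, 0.1506, 0.1]
tcp_rot: [-3.141, -0.0, 2.99]
ft_force: [-4.3, 0.9, 2.9]
opening: 0.0561
grip_force: 2.0
```

```bash
python3 -c "
from h import *
tip(1); s=readout.observe(); print(s['ee_pos'],loc(s['ee_pos'][None]),s['ft_force'],s['time'])"
```

```text
top 350 280 normal [0.1614 0.0086 0.9869] plane tilt 9.288581357684683 x range [0.099 0.22 ] zmax 0.053349008764290974 orange 1
scene 1751 868 normal [0.1523 0.0063 0.9883] plane tilt 8.75970829658578 x range [0.0586 0.2285] zmax 0.11176170224009674 orange 0
[0.6334 0.1507 0.0999] [[0.2174 0.1417 0.0999]] [-2.1464  0.398   2.0863] 11.15
```

Request:
move_arm(
  increments=[
    [-0.006,0.001,0,0,0,0],
    [-0.011,0.0017,0,0,0,0],
    [-0.016,0.0025,0,0,0,0],
    [-0.021,0.0033,0,0,0,0],
    [-0.028,0.0044,0,0,0,0],
    [-0.045,0.007,-0.02,0,0,0],
    [-0.05,0.008,-0.05,0,0,0],
    [-0.05,0.008,-0.067,0,0,0],
  ],
)

```text
time: 12.15
ee_pos: [0.5843, 0.1585, 0.0321]
tcp_rot: [-3.141, -0.0, 2.99]
ft_force: [-0.2, -0.9, 0.2]
opening: 0.0557
grip_force: 0.0
```

```bash
cat >> h.py <<'E'
def crates():
    for cam in ("top","scene"):
        p=imaging.read_camera(cam)
        hsv=cv2.cvtColor(p["image"],cv2.COLOR_RGB2HSV)
        w=loc(world(p,cv2.inRange(hsv,(100,120,30),(130,255,255))>0))
        for yc in (.14,-.117):
            c=w[(abs(w[:,1]-yc)<.11)&(w[:,0]<.32)]
            s=c[(c[:,2]>.04)&(c[:,2]<.10)&(c[:,0]>.12)]; s=s[s[:,0]>np.percentile(s[:,0],90)-.02]; s=s[abs(s[:,1]-yc)<.06]
            f=c[(c[:,2]>.043)&(c[:,2]<.056)]; f=f[f[:,0]<np.percentile(f[:,0],3)+.006]
            print(cam,yc,"inner back",np.median(s[:,0]),"front rim",np.percentile(f[:,0],5),"slope",np.polyfit(f[:,1],f[:,0],1)[0],"y",np.percentile(c[c[:,2]<.06][:,1],[1,99]))
    s=readout.observe(); print(s['ee_pos'],loc(s['ee_pos'][None]),s['ft_force'],s['time'])
E
python3 -c "
from h import *
tip(1);crates()"
```

```text
top 462 362 normal [-0.0066  0.0021  1.    ] plane tilt -0.3763879926664726 x range [0.0579 0.2155] zmax 0.1393377907030018 orange 0
scene 1269 894 normal [-0.0006  0.0116  0.9999] plane tilt -0.03686789983437657 x range [0.0554 0.2136] zmax 0.07489331701135736 orange 0
top 0.14 inner back 0.2116119355951477 front rim 0.05725933697187761 slope -0.007176427631444673 y [0.056  0.1331]
top -0.117 inner back 0.21559751920173945 front rim 0.060447703189310545 slope -0.009125600396429052 y [-0.198  -0.0343]
scene 0.14 inner back 0.21179474712565788 front rim 0.05537941248160698 slope -0.0026428623164279053 y [0.0517 0.2232]
scene -0.117 inner back 0.21528944683877502 front rim 0.05898405385031941 slope -0.00867926025538249 y [-0.2058 -0.0353]
[0.5853 0.1583 0.0333] [[0.1687 0.1417 0.0333]] [-0.1218 -0.5165  0.3987] 12.35
```

Left crate: flat again, and the roughly 62° view showed only a plain dark-blue underside. I'll slide it gently back to the bar, then go over to the right crate.

Request:
move_arm(
  increments=[
    [0.02,-0.003,0,0,0,0],
    [0.034,-0.0054,0,0,0,0],
    [0.041,-0.0065,0,0,0,0],
    [0.046,-0.0073,0,0,0,0],
    [0.046,-0.0073,0,0,0,0],
    [0.03,-0.005,0,0,0,0],
    [0.005,-0.001,0.03,0,0,0],
    [0,0,0.08,0,0,0],
  ],
)

```text
time: 13.35
ee_pos: [0.5812, 0.1587, 0.1122]
tcp_rot: [-3.14, -0.004, 2.991]
ft_force: [0.2, 0.7, 0.8]
opening: 0.0558
grip_force: 0.0
```

Request:
move_arm(
  increments=[
    [0,0,0.05,0,0,0],
    [0,-0.04,0.09,0,0,0],
    [-0.005,-0.1,0.1,0,0,0],
    [-0.02,-0.16,0.1,0,0,0],
    [-0.035,-0.22,0.1,0,0,0],
    [-0.041,-0.255,0.08,0,0,0],
    [-0.041,-0.256,0.03,0,0,0],
    [-0.041,-0.256,-0.013,0,0,0],
  ],
)

```text
time: 14.35
ee_pos: [0.543, -0.0979, 0.0992]
tcp_rot: [-3.142, 0.001, 2.989]
ft_force: [0.5, -0.5, -0.3]
opening: 0.0554
grip_force: 0.0
```

```bash
python3 -c "
from h import *
crates()"
```

```text
top 0.14 inner back 0.224954282304081 front rim 0.06992165706656482 slope -0.002711983023444354 y [0.0567 0.2234]
top -0.117 inner back 0.21484551051047018 front rim 0.12918957521911778 slope -0.2824162324833839 y [-0.1129 -0.0336]
scene 0.14 inner back 0.22432934271244812 front rim 0.06799440614251917 slope -0.0057418060307260314 y [0.0511 0.2233]
scene -0.117 inner back 0.2158421624188812 front rim 0.058740840753634026 slope -0.007838973164223308 y [-0.2058 -0.0356]
[ 0.5407 -0.097   0.0968] [[ 0.1646 -0.1173  0.0968]] [ 0.473  -0.3125 -0.0568] 14.45
```

Request:
move_arm(
  increments=[
    [0.02,-0.0032,0.001,0,0,0],
    [0.036,-0.0057,0.001,0,0,0],
    [0.043,-0.0068,0.001,0,0,0],
    [0.049,-0.0078,0.001,0,0,0],
    [0.055,-0.0087,0.001,0,0,0],
    [0.061,-0.0097,0.001,0,0,0],
    [0.066,-0.0105,0.001,0,0,0],
    [0.071,-0.0113,0.001,0,0,0],
  ],
)

```text
time: 15.45
ee_pos: [0.6146, -0.1089, 0.1007]
tcp_rot: [-3.142, -0.001, 2.99]
ft_force: [-3.0, 0.3, -0.9]
opening: 0.0565
grip_force: 1.4
```

Request:
move_arm(
  increments=[
    [0.004,-0.0006,-0.001,0,0,0],
    [0.0075,-0.0012,-0.002,0,0,0],
    [0.011,-0.0017,-0.003,0,0,0],
    [0.0145,-0.0023,-0.0045,0,0,0],
    [0.018,-0.0028,-0.006,0,0,0],
    [0.0215,-0.0034,-0.0075,0,0,0],
    [0.0245,-0.0039,-0.0092,0,0,0],
    [0.0272,-0.0043,-0.011,0,0,0],
  ],
)

```text
time: 16.45
ee_pos: [0.6423, -0.1132, 0.0901]
tcp_rot: [3.142, 0.0, 2.99]
ft_force: [-2.0, -0.1, -0.1]
opening: 0.056
grip_force: 1.2
```

```bash
python3 -c "
from h import *
tip(-1); s=readout.observe(); print(s['ee_pos'],loc(s['ee_pos'][None]),s['ft_force'],s['time'])"
```

```text
top 65 56 normal [-0.8469  0.0101  0.5317] plane tilt -57.87776463114128 x range [0.2325 0.2781] zmax 0.20082139143065114 orange 1
scene 2218 1261 normal [-0.8461 -0.0048  0.533 ] plane tilt -57.79092489803391 x range [0.0925 0.282 ] zmax 0.12822327252995078 orange 0
[ 0.6423 -0.1132  0.0899] [[ 0.2675 -0.1175  0.0899]] [-2.4692  1.529   0.6937] 16.55
```

Request:
move_arm(
  increments=[
    [0.003,-0.0005,-0.0017,0,0,0],
    [0.0058,-0.0009,-0.0036,0,0,0],
    [0.0085,-0.0013,-0.006,0,0,0],
    [0.0112,-0.0018,-0.0084,0,0,0],
    [0.0138,-0.0022,-0.0112,0,0,0],
    [0.016,-0.0025,-0.0138,0,0,0],
    [0.0187,-0.003,-0.0175,0,0,0],
    [0.0211,-0.0033,-0.021,0,0,0],
  ],
)

```text
time: 17.55
ee_pos: [0.6634, -0.1166, 0.069]
tcp_rot: [-3.142, 0.001, 2.99]
ft_force: [-1.0, 0.2, 2.0]
opening: 0.056
grip_force: 0.9
```

```bash
python3 -c "
from h import *
tip(-1); s=readout.observe(); print(s['ee_pos'],loc(s['ee_pos'][None]),s['ft_force'],s['time'])"
```

```text
top 3 3 normal [0.4105 0.9086 0.0769] plane tilt 79.39093267912159 x range [0.1204 0.281 ] zmax 0.6789362673418878 orange 0
scene 1651 905 normal [-0.6289  0.003   0.7775] plane tilt -38.96750175987054 x range [0.1225 0.305 ] zmax 0.1561764057445097 orange 0
[ 0.6633 -0.1165  0.0687] [[ 0.2888 -0.1175  0.0687]] [-0.3045  0.5393  1.8701] 17.65
```

Request:
move_arm(
  increments=[
    [0.0011,-0.0002,-0.0018,0,0,0],
    [0.0021,-0.0003,-0.0036,0,0,0],
    [0.003,-0.0005,-0.0054,0,0,0],
    [0.0038,-0.0006,-0.0072,0,0,0],
    [0.0046,-0.0007,-0.009,0,0,0],
    [0.0052,-0.0008,-0.0108,0,0,0],
    [0.0058,-0.0009,-0.0126,0,0,0],
    [0.0062,-0.001,-0.0144,0,0,0],
  ],
)

```text
time: 18.65
ee_pos: [0.6694, -0.1175, 0.0546]
tcp_rot: [-3.142, 0.0, 2.99]
ft_force: [0.2, 0.6, 1.8]
opening: 0.0556
grip_force: 0.8
```

```bash
python3 -c "
from h import *
tip(-1); s=readout.observe(); print(s['ee_pos'],loc(s['ee_pos'][None]),s['ft_force'],s['time'])
p=imaging.read_camera('scene')
cv2.imwrite('pics/tipRz2.png',cv2.resize(p['image'][130:240,340:470,::-1],None,fx=5,fy=5,interpolation=0))
im=p['image'].astype(int); sub=im[130:240,340:470]; m=(sub[...,0]>sub[...,2]+30)
print(m.sum(), [(340+u,130+v,sub[v,u].tolist()) for v,u in zip(*np.nonzero(m))][:300:6])
"
```

```text
Traceback (most recent call last):
  File "h.py", line 30, in tip
    a=w[rng.choice(len(w),3,replace=False)]; n=np.cross(a[1]-a[0],a[2]-a[0]); l=np.linalg.norm(n)
        ~~~~~~~~~~^^^^^^^^^^^^^^^^^^^^^^^^
  File "numpy/random/_generator.pyx", line 864, in numpy.random._generator.Generator.choice
ValueError: a must be a positive integer unless no samples are taken
```

```bash
sed -i 's/for cam in ("top","scene"):\n        p=imaging.read_camera(cam)\n        if name/&/; s/^        # dominant/        if len(w)<50: continue\n&/' h.py; python3 -c "
from h import *
tip(-1); s=readout.observe(); print(s['ee_pos'],loc(s['ee_pos'][None]),s['ft_force'],s['time'])
p=imaging.read_camera('scene')
cv2.imwrite('pics/tipRz2.png',cv2.resize(p['image'][130:240,340:470,::-1],None,fx=5,fy=5,interpolation=0))
im=p['image'].astype(int); sub=im[130:240,340:470]; m=(sub[...,0]>sub[...,2]+30)
print(m.sum(), [(340+u,130+v,sub[v,u].tolist()) for v,u in zip(*np.nonzero(m))][:200:8])
"
```

```text
scene 1334 657 normal [-0.4916  0.005   0.8708] plane tilt -29.44533709244668 x range [0.1395 0.3114] zmax 0.16372119149232012 orange 0
[ 0.6693 -0.1175  0.0546] [[ 0.2948 -0.1175  0.0546]] [-0.504   0.0574  1.5337] 18.8
772 [(np.int64(385), np.int64(130), [118, 101, 72]), (np.int64(393), np.int64(130), [69, 54, 35]), (np.int64(389), np.int64(131), [85, 69, 47]), (np.int64(397), np.int64(131), [70, 57, 38]), (np.int64(394), np.int64(132), [69, 54, 35]), (np.int64(393), np.int64(133), [72, 57, 38]), (np.int64(394), np.int64(134), [74, 58, 39]), (np.int64(397), np.int64(135), [69, 54, 36]), (np.int64(395), np.int64(137), [119, 101, 70]), (np.int64(398), np.int64(138), [106, 88, 61]), (np.int64(399), np.int64(139), [109, 94, 71]), (np.int64(457), np.int64(139), [122, 104, 74]), (np.int64(455), np.int64(140), [73, 56, 38]), (np.int64(414), np.int64(141), [54, 43, 21]), (np.int64(458), np.int64(141), [89, 70, 48]), (np.int64(451), np.int64(142), [94, 78, 54]), (np.int64(459), np.int64(142), [82, 64, 42]), (np.int64(414), np.int64(143), [72, 56, 29]), (np.int64(455), np.int64(143), [72, 57, 38]), (np.int64(463), np.int64(143), [121, 102, 72]), (np.int64(451), np.int64(144), [117, 97, 67]), (np.int64(459), np.int64(144), [71, 55, 37]), (np.int64(416), np.int64(145), [68, 54, 29]), (np.int64(455), np.int64(145), [103, 87, 61]), (np.int64(463), np.int64(145), [73, 57, 37])]
```

View pics/tipRz2.png

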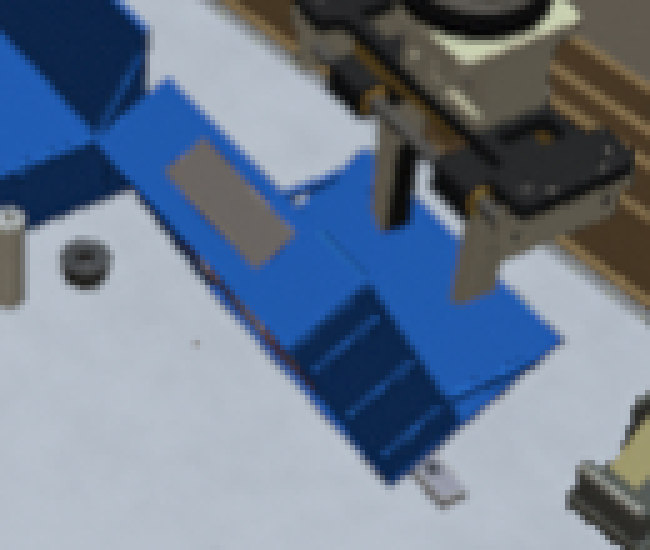

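The picture shows a red-orange sliver under the right crate (crop 200–310, 265–375), which the left crate did not have. The right crate is the stamped one, so I'll lower it along the same arc.

Request:
move_arm(
  increments=[
    [-0.0015,0.0002,0.0045,0,0,0],
    [-0.003,0.0005,0.0085,0,0,0],
    [-0.0055,0.0009,0.0135,0,0,0],
    [-0.0085,0.0013,0.0178,0,0,0],
    [-0.012,0.0019,0.0222,0,0,0],
    [-0.016,0.0025,0.0266,0,0,0],
    [-0.0205,0.0032,0.0308,0,0,0],
    [-0.0255,0.004,0.0345,0,0,0],
  ],
)

```text
time: 19.85
ee_pos: [0.6433, -0.1134, 0.0894]
tcp_rot: [-3.142, -0.0, 2.99]
ft_force: [-1.9, -0.2, 0.3]
opening: 0.056
grip_force: 0.8
```

Request:
move_arm(
  increments=[
    [-0.0065,0.001,0.0036,0,0,0],
    [-0.013,0.002,0.0065,0,0,0],
    [-0.02,0.0032,0.009,0,0,0],
    [-0.027,0.0043,0.0107,0,0,0],
    [-0.034,0.0054,0.012,0,0,0],
    [-0.041,0.0065,0.013,0,0,0],
    [-0.048,0.0076,0.0135,0,0,0],
    [-0.0545,0.0086,0.0135,0,0,0],
  ],
)

```text
time: 20.85
ee_pos: [0.5885, -0.1047, 0.1026]
tcp_rot: [3.142, -0.0, 2.99]
ft_force: [-2.3, 0.8, 2.5]
opening: 0.0556
grip_force: 1.4
```

Request:
move_arm(
  increments=[
    [-0.006,0.001,0,0,0,0],
    [-0.011,0.0017,0,0,0,0],
    [-0.016,0.0025,0,0,0,0],
    [-0.021,0.0033,0,0,0,0],
    [-0.035,0.0055,0,0,0,0],
    [-0.05,0.0079,0,0,0,0],
    [-0.07,0.011,0,0,0,0],
    [-0.08,0.0126,0,0,0,0],
  ],
  fingers=85,
)

```text
time: 21.85
ee_pos: [0.5075, -0.0921, 0.1028]
tcp_rot: [-3.142, -0.001, 2.99]
ft_force: [0.3, 0.1, -0.7]
opening: 0.0791
grip_force: 0.0
```

```bash
python3 -c "
from h import *
tip(-1);crates()"
```

```text
top 386 267 normal [-0.008   0.0052  1.    ] plane tilt -0.45662814503256133 x range [0.0568 0.2201] zmax 0.5338646682239498 orange 0
scene 2419 1546 normal [-0.0024  0.0009  1.    ] plane tilt -0.13642138346102584 x range [0.0616 0.22  ] zmax 0.11268083281635641 orange 0
top 0.14 inner back 0.2250757185620225 front rim 0.06964325277090506 slope -0.003608312801197312 y [0.0568 0.2235]
top -0.117 inner back 0.21764600012996563 front rim 0.0673818706212609 slope 0.06506479666550867 y [-0.114  -0.0327]
scene 0.14 inner back 0.22438570962338683 front rim 0.0682706448259404 slope -0.0030321801538002674 y [0.0512 0.2237]
scene -0.117 inner back 0.21814666784148082 front rim 0.06131858896333992 slope -0.008364112242067134 y [-0.2051 -0.035 ]
[ 0.5098 -0.0923  0.1029] [[ 0.1333 -0.1176  0.1029]] [ 0.1832  0.3324 -0.1697] 22.05
```

Request:
move_arm(
  increments=[
    [-0.005,0.001,0,0.016,0.1,0],
    [-0.01,0.002,0,0.032,0.2,0],
    [-0.015,0.0024,-0.01,0.035,0.22,0],
    [-0.025,0.004,-0.035,0.035,0.22,0],
    [-0.03,0.0047,-0.06,0.035,0.22,0],
    [-0.035,0.0055,-0.073,0.035,0.22,0],
    [-0.035,0.0055,-0.073,0.035,0.22,0],
  ],
)

```text
time: 22.92
ee_pos: [0.4733, -0.0867, 0.0291]
tcp_rot: [3.14, -0.351, 2.99]
ft_force: [0.6, -0.2, 0.6]
opening: 0.0793
grip_force: 0.0
```

```bash
python3 -c "
from h import *
crates(); s=readout.observe(); print(s['q'],s['tcp_rot'])"
```

```text
top 0.14 inner back 0.22497675374884202 front rim 0.06988281134128321 slope -0.001445704641467367 y [0.0569 0.2236]Traceback (most recent call last):
  File "<string>", line 3, in <module>
    crates(); s=readout.observe(); print(s['q'],s['tcp_rot'])
    ~~~~~~^^
  File "h.py", line 47, in crates
    s=c[(c[:,2]>.04)&(c[:,2]<.10)&(c[:,0]>.12)]; s=s[s[:,0]>np.percentile(s[:,0],90)-.02]; s=s[abs(s[:,1]-yc)<.06]
                                                            ~~~~~~~~~~~~~^^^^^^^^^^^
    return _quantile_unchecked(
        a, q, axis, out, overwrite_input, method, keepdims, weights)
    return _ureduce(a,
                    func=_quantile_ureduce_func,
    ...<5 lines>...
                    overwrite_input=overwrite_input,
                    method=method)
    r = func(a, **kwargs)
    result = _quantile(arr,
                       quantiles=q,
    ...<2 lines>...
                       out=out,
                       weights=wgt)
    slices_having_nans = np.isnan(arr[-1, ...])
                                  ~~~^^^^^^^^^
IndexError: index -1 is out of bounds for axis 0 with size 0
```

Request:
move_arm(
  increments=[
    [-0.012,0.0019,0,0,0,0],
    [-0.02,0.0032,0,0,0,0],
    [-0.028,0.0044,0,0,0,0],
    [-0.036,0.0057,0,0,0,0],
    [-0.044,0.007,0,0,0,0],
    [-0.052,0.0082,0,0,0,0],
    [-0.059,0.0093,0,0,0,0],
    [-0.064,0.0101,0,0,0,0],
  ],
)

```text
time: 23.98
ee_pos: [0.4097, -0.0766, 0.0297]
tcp_rot: [3.139, -0.35, 2.99]
ft_force: [3.0, -0.6, 1.3]
opening: 0.0791
grip_force: 1.4
```

```bash
sed -i 's/            s=c\[(c\[:,2\]>.04)/            if len(c)<300: continue\n&/' h.py; sed -i 's/&(c\[:,0\]>.12)\]; s=s\[s/\&(c[:,0]>.10)]; s=s[s/' h.py; python3 -c "
from h import *
s=readout.observe(); print(loc(s['ee_pos'][None]),s['q'],s['tcp_rot'])
crates()"
```

```text
[[ 0.032  -0.1177  0.0297]] [ 0.0391  0.7062  0.0489  2.1852 -0.1019  0.6027  1.5951] [ 3.1394 -0.3501  2.9901]
top 0.14 inner back 0.22491905019875336 front rim 0.06979108111649576 slope -0.003336064048345957 y [0.0567 0.2237]
scene 0.14 inner back 0.2244770151431085 front rim 0.06818970625922409 slope -0.007281218529016423 y [0.0563 0.2243]
scene -0.117 inner back 0.17353194657538754 front rim 0.01753352564960209 slope -0.002639257521302745 y [-0.2057 -0.0364]
[ 0.4092 -0.0765  0.0297] [[ 0.0315 -0.1177  0.0297]] [0.4467 0.1755 0.1339] 24.075
```

Request:
move_arm(
  increments=[
    [-0.006,0.001,0,0,0,0],
    [-0.012,0.0019,0,0,0,0],
    [-0.0183,0.0029,0,0,0,0],
    [-0.0183,0.0029,0,0,0,0],
    [-0.01,0.0016,0,0,0,0],
    [0.015,-0.0024,0.01,0,0,0],
    [0.025,-0.004,0.05,0,0,0],
    [0.03,-0.0047,0.1,0,0,0],
  ],
)

```text
time: 25.08
ee_pos: [0.4407, -0.0814, 0.1303]
tcp_rot: [3.14, -0.352, 2.99]
ft_force: [0.4, -0.4, -0.1]
opening: 0.079
grip_force: 0.0
```

Request:
move_arm(
  increments=[
    [0.0,0.0,0.05,-0.016,-0.1,0],
    [0.0,0.0,0.1,-0.032,-0.2,0],
    [0.0,0.05,0.14,-0.035,-0.22,0],
    [0.0,0.11,0.16,-0.035,-0.22,0],
    [0.0,0.17,0.16,-0.035,-0.22,0],
    [0.0,0.23,0.16,-0.035,-0.22,0],
    [-0.02,0.29,0.16,-0.035,-0.22,0],
    [-0.05,0.35,0.16,-0.035,-0.22,0],
  ],
)

```text
time: 26.08
ee_pos: [0.3923, 0.266, 0.2899]
tcp_rot: [-3.142, 0.0, 2.989]
ft_force: [0.5, 0.3, 0.3]
opening: 0.0792
grip_force: 0.0
```

```bash
python3 -c "
from h import *
crates(); p=imaging.read_camera('top')
cv2.imwrite('pics/end_top.png',cv2.resize(p['image'][120:270,190:460,::-1],None,fx=2.8,fy=2.8))
for c in ('top','scene'):
    p=imaging.read_camera(c); hsv=cv2.cvtColor(p['image'],cv2.COLOR_RGB2HSV)
    w=loc(world(p,cv2.inRange(hsv,(20,110,90),(35,255,255))>0)); w=w[(w[:,2]<.02)&(abs(w[:,0])<.06)&(w[:,1]>.03)&(w[:,1]<.2)]; print('line x',np.percentile(w[:,0],[2,98]),np.polyfit(w[:,1],w[:,0],1))
"
```

```text
top 0.14 inner back 0.22498006256385247 front rim 0.06990066240649749 slope -0.0032220110960398717 y [0.0568 0.2238]
top -0.117 inner back 0.15502689830153096 front rim 0.0001492398467489279 slope -0.003797559213823824 y [-0.1977 -0.0335]
scene 0.14 inner back 0.22468687162033496 front rim 0.0679745485218571 slope -0.0030584604119479808 y [0.0514 0.223 ]
scene -0.117 inner back 0.15447753089150712 front rim -0.0015972548529412593 slope -0.0035190715987805364 y [-0.2052 -0.0351]
[0.3896 0.2699 0.2898] [[-0.0421  0.2213  0.2898]] [ 1.0632 -1.3532 -0.2121] 26.175
line x [-0.0188  0.0191] [-0.0037  0.0005]
line x [-0.0194  0.0165] [-0.0017 -0.0014]
```

View pics/end_top.png

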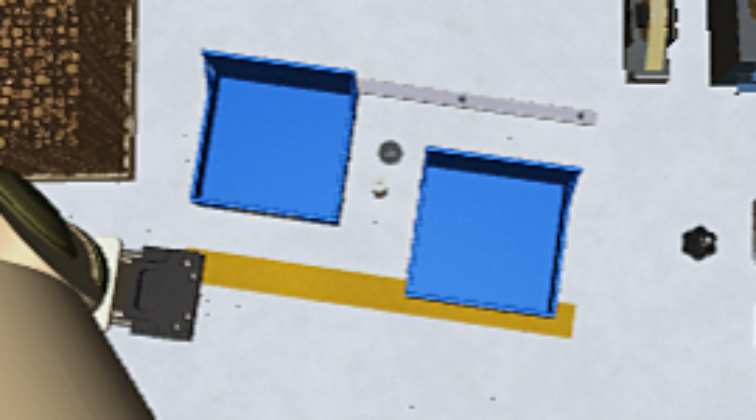

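The top picture shows the stamped (right) crate's front edge in the middle of the yellow line and square to it (crop 408–555, 300–315). The other crate stands at the bar, the post, foot and knob are where they were, and the arm is clear.

```bash
python3 -c "
from h import *
print(finish_job())"
```

```text
the job is handed in; nothing more can be done
None
```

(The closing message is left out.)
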